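Tuck flashing under the lapped shingle of a bird-house roof

TASK

Move the sanding block off the bird-house roof panel into the grey tray, then take the metal flashing by its rib and slide its wide flat edge at least 30 mm under the middle shingle without lifting that shingle. Press the flashing down flat on the panel with a steady push of about 10 N, so that the springy mat gives a few millimetres, and finish while still holding it pressed there. Leave everything else on the bench alone.

Things in the scene. Friction and masses are not known exactly. Their poses are not given: they have to be found in the camera images.
- roof: Foam mat fixed on the bench, 250 x 270 x 25 mm, origin under its centre, x towards the shingles. On it a plywood panel, 270 x 290 x 12 mm, top 37 mm above the bench. On its far part (x 30 to 130 mm) lie three wooden shingles: two outer ones nailed tight, 76 mm wide, tops 16 mm above the panel; between them, over a 138 mm bay, the middle shingle laps over an open pocket.
- deck (a joint): How far the panel has been pressed down into the springy mat, m, 0 to 0.016; 0 is unloaded. It goes straight down, about 1 mm for each 1.5 N. The shingles and the mouth go down with it.
- mouth (a point): Middle of the pocket's mouth: a point on the panel's top surface straight under the middle of the middle shingle's lower (front) edge. x points into the pocket, y along the shingle's edge, z up. The pocket is 10 mm high, 138 mm wide and 56 mm deep (a batten closes it).
- shingle (a joint): Lift of the middle shingle (130 mm wide, 100 mm long, 8 mm thick), hinged along its rear edge 96 mm behind the mouth: rad, 0 is lying in place, 0.06 is its front edge raised 6 mm. Light spring, yields to about 2 N at the front edge.
- flashing: Dark steel flashing, 160 g: flat leaf 100 mm (x) by 108 mm (y), 4 mm thick, with a standing rib along y, 10 mm thick, its top 45 mm above the leaf's underside, full length. Origin on the underside below the rib's middle; the leaf reaches 80 mm to +x (edge to tuck) and 20 mm to -x. Starts leaf down on the bench, +x within 0.4 rad of world x. Pinch the rib from above.
- rib (a point): Centre of the flashing's rib, 25 mm above the leaf's underside; axes as the flashing's.
- corner_a (a point): Corner of the flashing's edge to be tucked, on the underside: 80 mm to +x of the rib and 54 mm to +y.
- corner_b (a point): The other corner of that edge: 80 mm to +x and 54 mm to -y.
- block: The cork sanding block, 90 g, as a solid; origin at the centre of its underside. Grasp it by block_mid.
- block_mid (a point): Centre of the sanding block: 45 mm (x) by 90 mm (y) by 34 mm high, lying on the bare panel in front of the pocket. Its yaw is within 0.5 rad of the panel's.
- tray: Grey open tray fixed on the bench, 190 mm (x) by 140 mm (y), 35 mm high, walls and floor 5 mm; origin at the centre of its underside. It stands on one side of the panel, the flashing on the other; which side varies.
- dish: Small steel dish, 40 mm wide, 16 mm high, on a front corner of the panel; bystander, leave alone. Origin at its underside or axis.
- glue: Glue bottle, 50 mm wide, 130 mm high; bystander, leave alone. Origin at its underside or axis.
- nails: Glass jar with steel lid, 60 mm wide, 75 mm high; bystander, leave alone. Origin at its underside or axis.
- hammer: Hammer lying on the bench behind the panel; bystander, leave alone. Origin at its underside or axis.
- driver: Screwdriver lying near the front of the panel; bystander, leave alone. Origin at its underside or axis.
- tape: Tape measure, 60 x 60 x 30 mm; bystander, leave alone. Origin at its underside or axis.
- offcuts: Two stacked shingle offcuts, 100 x 90 x 16 mm; bystander, leave alone. Origin at its underside or axis.
- feeder: House-shaped clear plastic bird feeder, 120 x 120 x 220 mm; bystander, leave alone. Origin at its underside or axis.
Mind the look-alikes: they are no part of the job. Of the things that look like the flashing, the largest one is meant.

How it is judged (in metres and radians):
On the way, in this order (a step that is already met when the one before it is completed fails the run):
1. the sanding block lies in the tray, let go (x of block_mid in the frame of tray between -0.09 and 0.09 m and y of block_mid in the frame of tray between -0.065 and 0.065 m and height (world z) of block_mid below 0.045 m and contact force between the fingers and block below 0.1 N), for 0.2 s.
2. the flashing's edge is tucked under the middle shingle (x of each of corner_a, corner_b in the frame of mouth above 0.027 m and z of corner_a in the frame of mouth between -0.004 and 0.005 m and y of corner_a in the frame of mouth between -0.068 and 0.068 m and z of corner_b in the frame of mouth between -0.004 and 0.005 m and y of corner_b in the frame of mouth between -0.068 and 0.068 m), for 0.2 s.
At the end, for the whole second after the job is handed in: Both corners of the flashing edge 27 mm or more under the middle shingle, within 5 mm of the panel; flashing flat (0.05 rad), still, held by the fingers and pressed on the panel with 4 to 25 N, mat in by 1.5 mm or more; shingle raised under 6 mm; block in the tray, let go (all of step 1 and all of step 2 and angle between the z axis of flashing and the z axis of mouth, either way round below 0.05 rad and contact force between flashing and roof between 4 and 25 N and contact force between the fingers and flashing above 2 N and value of joint deck above 0.0015 m and value of joint shingle below 0.06 rad and linear speed of flashing below 0.02 m/s); the arm keeps its last pose, push and grip.
It fails at once if the middle shingle is lifted by 6 mm or more at its front edge (value of joint shingle above 0.06 rad).
It fails at once if a bystander is disturbed (moved over 30 mm) (distance of any of dish, glue, nails, hammer, driver, tape, offcuts, feeder from where it was at the start of the episode above 0.03 m).
It also fails if it takes over 66 s, if anything falls off the work surface, if the arm or the gripper's body presses on something with over 40 N, if the wrist force passes 120 N, or if a joint passes its speed limit or range.

ROBOT

A 6-joint arm with a two-finger parallel gripper is mounted at the origin on the work surface. World frame = base frame: x ahead of the robot, y to its left, z up, the work surface at z = 0. Lengths are in m, angles in degrees, forces in N, time in s.
With the tool pointing down it reaches from about 0.35 to 0.775 m from the base axis. Payload 5.5 kg.
Tool frame: the origin (TCP) lies between the finger pads; the fingertips stand 17 mm ahead of it and the grasp point (between the pads) lies 2 mm behind it; z points along the fingers, y is the direction in which the jaws open and shut (so a half turn about z gives the same grasp; the last joint's range is limited). The gripper opens to 85 mm and grips with 20 to 120 N. Pads are 22 mm wide; open, the fingers measure 114 mm over their backs; the gripper's body (76 mm by 85 mm) begins 54 mm behind the grasp point. The pads swing forward as they close: fully open they stand 13 mm farther back than shut.
Start: joints at [-82.426, 17.945, 2.641, 74.691, 0, 82.002], TCP at [0.154, -0.554, 0.248] pointing down, gripper open.
Joint ranges: [-158.12, 158.12], [-49.38, 96.58], [-58.88, 72.47], [-126.05, 133.96], [-84.25, 85.87], [-180, 180]. Speed limits (degrees/s): [147.25, 147.25, 180, 180, 180, 180].

INTERFACE

Orientations are given as a 3x3 rotation matrix whose columns are the frame's x, y, z axes.
In Python, from bench import robot gives the robot as it stands.
- The arm moves only by the tool carry_out, never from a script. Its argument "rows" is a list of rows, each a list of 3 entries, a list of its own where there are three numbers: the opening, from 0 (shut) to 1 (fully open), then the shift along the tool's x, y, z in cm, then the turn, a rotation vector about the tool's x, y, z in rad. A call has exactly 5 rows; each row shifts and turns the pose as measured when the row begins, along the tool's axes as they then stand; what a row does not reach is not made up. A row lasts 1/12 s, in which the tool goes at most 41.7 mm and 7.16 degrees, less where a joint would pass 70% of its speed; a pose out of reach is approached as far as the arm can. A call is refused whole if a number of a shift passes 4.17 or a number of a turn 0.125, either way. A call with a gripper value outside its range is refused whole. The fingers move at their own pace and stop on an object; "grip_force" is the grip in N (left out, the last holds). Time passes only in rows, so rows that do not move let the fingers close, or fill a call up. It gives the time, the measured TCP pose, the force and the opening at its end, in the units of the state.
- robot.observe(): the state, without advancing time (a new reading comes with each control period).
- robot.camera(name): name is "side" or "top" or "wrist"; returns a dict with "color" (420x560x3 uint8, red, green, blue), "camera_matrix" (3x3 intrinsics, pixels), "world_from_camera" (4x4, takes a point from camera to world coordinates). Camera axes: x right, y down, z forward; pixel columns grow to the right and rows downward; lengths in m; the calibration is good to about 2 mm. A picture is of the moment at which its call begins. There is no depth.
- robot.finish_job(): hands the job in, once; it reports no verdict.
The state is a dict: "clock": time; "joint_positions": joint angles; "qvel": joint speeds; "tau": joint torques, N m; "tool_pos": TCP position; "orientation": TCP orientation; "wrist_force": force on the tool from outside, world axes, zero at the start; "ft_torque": the same for the moment, N m; "finger_gap": finger opening in m.
Only numpy, scipy, OpenCV 4.12 (cv2) and the standard library are available. Lean on these libraries where they do the work, as an engineer would, in place of code of your own. Each camera call takes 0.05 s, during which the arm holds its last target.

## Working session

There is one attempt and no reset: what is moved stays moved. The work goes in short steps, Python scripts to look and compute and a tool call to move; the robot and the scene stay as the last step left them, time stands still between calls to the robot, and variables do not carry over. Pictures are saved under pics/ and viewed, and the job is handed in when it is done.

Besides the shell and the picture viewer there is one more tool, called after ">>>" as name([rows], argument=value, ...), one row to a line, values as JSON. carry_out: Moves the arm, as the interface text tells. Its arguments: {"type":"object","properties":{"rows":{"type":"array","items":{"type":"array"}},"grip_force":{"type":"number"}},"required":["rows"]}

```bash
ls; mkdir -p pics; cat > h.py <<'E'
import numpy as np, cv2
from bench import robot
def snap(name,fn):
    c=robot.camera(name); cv2.imwrite('pics/'+fn+'.png',c['color'][:,:,::-1]); np.savez('pics/'+fn+'.npz',**c); return c
def ld(fn): return np.load('pics/'+fn+'.npz')
def ray(c,u,v,z):
    K=c['camera_matrix'];T=c['world_from_camera']
    d=T[:3,:3]@np.linalg.solve(K,[u,v,1.]);o=T[:3,3]
    return o+d*(z-o[2])/d[2]
def proj(c,p):
    K=c['camera_matrix'];T=c['world_from_camera']
    q=K@(T[:3,:3].T@(np.asarray(p)-T[:3,3])); return q[:2]/q[2]
E
python3 - <<'E'
from h import *
s=robot.observe(); print(s)
for n in ['side','top','wrist']:
    c=snap(n,n+'0'); print(n,c['world_from_camera'].round(3).tolist(),c['camera_matrix'][0,0])
E
```

```text
pics
{'clock': 0.0, 'joint_positions': array([-8.24248253e+01,  1.79931727e+01,  2.57578821e+00,  7.46901984e+01,
        1.00965652e-03,  8.20017678e+01]), 'qvel': array([ 0.08712669,  0.02092792, -0.02134755,  0.06203741,  0.06187545,
       -0.00930144]), 'tau': array([-3.28114271e-03, -4.80623531e+01,  2.98534906e+01,  1.92985323e-02,
       -2.50090397e-04,  2.91579011e-05]), 'tool_pos': array([ 0.15430525, -0.55340452,  0.24737685]), 'orientation': array([[ 9.63287315e-01,  2.68472522e-01, -2.30060039e-04],
       [ 2.68472476e-01, -9.63285553e-01,  1.86361112e-03],
       [ 2.78714866e-04, -1.85695774e-03, -9.99998237e-01]]), 'wrist_force': array([ 0.01766009, -0.20536683,  0.40373028]), 'ft_torque': array([-0.03980372,  0.05616346, -0.05725357]), 'finger_gap': 0.0855163902046777}
side [[0.957, -0.174, 0.231, 0.348], [-0.289, -0.586, 0.757, -0.725], [0.004, -0.792, -0.611, 0.692], [0.0, 0.0, 0.0, 1.0]] 390.38133880554454
top [[0.015, -0.994, 0.111, 0.371], [-1.0, -0.014, 0.009, 0.019], [-0.007, -0.111, -0.994, 1.814], [0.0, 0.0, 0.0, 1.0]] 524.6985873713102
wrist [[0.268, -0.914, -0.303, 0.232], [-0.963, -0.255, -0.083, -0.532], [-0.001, 0.314, -0.949, 0.373], [0.0, 0.0, 0.0, 1.0]] 369.73363480493646
```

View pics/side0.png

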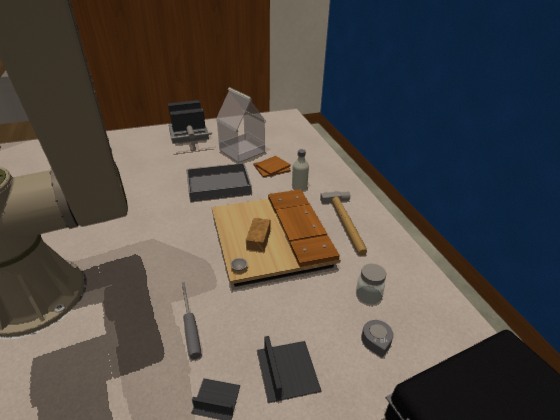

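View pics/top0.png

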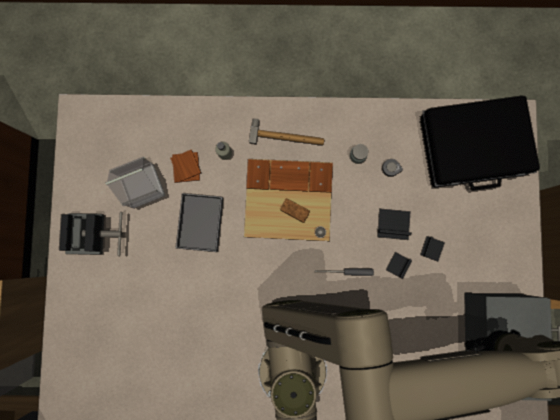

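View pics/wrist0.png

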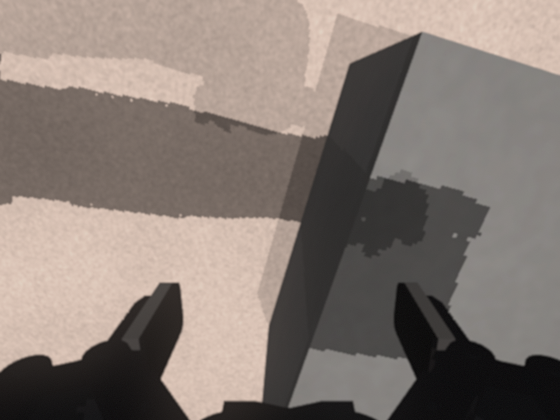

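The side view shows the panel at about (275,235), the block at (258,233), the flashing at (290,370) with a smaller look-alike at (217,397), and the tray at (218,181). In the top view the panel corners are about (247,160) to (332,242), the block is at (295,210), the largest flashing at (394,224) and the tray at (200,222).

```bash
python3 - <<'E'
from h import *
t=ld('top0');s=ld('side0')
im=t['color'][:,:,::-1]
crop=im[110:290,160:460]; cv2.imwrite('pics/topz.png',cv2.resize(crop,None,fx=2.6,fy=2.6,interpolation=cv2.INTER_CUBIC))
im=s['color'][:,:,::-1]
crop=im[150:420,170:410]; cv2.imwrite('pics/sidez.png',cv2.resize(crop,None,fx=2.2,fy=2.2,interpolation=cv2.INTER_CUBIC))
# dark flashing contours, brown block, in top
g=cv2.cvtColor(t['color'],cv2.COLOR_RGB2GRAY)
m=((g<60)*255).astype('uint8')
for c in cv2.findContours(m,0,2)[0]:
    a=cv2.contourArea(c)
    r=cv2.minAreaRect(c)
    if 200<a<3000: 
        print(a,r,[ray(t,*q,0.004)[:2].round(3).tolist() for q in cv2.boxPoints(r)])
hsv=cv2.cvtColor(t['color'],cv2.COLOR_RGB2HSV)
for q in [(295,210),(270,225),(290,175),(320,231)]: print(q,hsv[q[1],q[0]])
E
```

```text
223.5 ((553.5, 408.0), (22.0, 11.0), 90.0) [[-0.067, -0.852], [-0.066, -0.888], [-0.136, -0.885], [-0.137, -0.849]]
1223.5 ((293.5, 394.0), (40.0, 39.0), 90.0) [[-0.008, 0.059], [-0.006, -0.072], [-0.135, -0.073], [-0.137, 0.057]]
331.5 ((398.300048828125, 264.9000244140625), (18.335756301879883, 20.124608993530273), 26.56505012512207) [[0.344, -0.316], [0.405, -0.348], [0.378, -0.403], [0.317, -0.372]]
329.5 ((432.0000305175781, 248.00003051757812), (18.34120750427246, 20.238576889038086), 18.43494987487793) [[0.397, -0.435], [0.463, -0.458], [0.444, -0.517], [0.378, -0.494]]
1521.0 ((84.4688720703125, 232.49806213378906), (48.655067443847656, 39.111183166503906), 3.5763344764709473) [[0.392, 0.807], [0.527, 0.807], [0.519, 0.637], [0.385, 0.639]]
785.0 ((394.5000305175781, 224.00001525878906), (32.68340301513672, 27.613401412963867), 5.19442892074585) [[0.458, -0.287], [0.553, -0.296], [0.544, -0.409], [0.449, -0.399]]
1924.5 ((549.5, 239.0), (122.0, 19.0), 90.0) [[0.669, -0.854], [0.67, -0.92], [0.251, -0.902], [0.25, -0.838]]
2348.0 ((279.5, 3.5), (7.0, 559.0), 90.0) [[1.297, 1.08], [1.32, -0.948], [1.294, -0.947], [1.27, 1.078]]
(295, 210) [ 14 154 109]
(270, 225) [ 18 124 162]
(290, 175) [ 12 182 108]
(320, 231) [ 20  33 138]
```

View pics/topz.png

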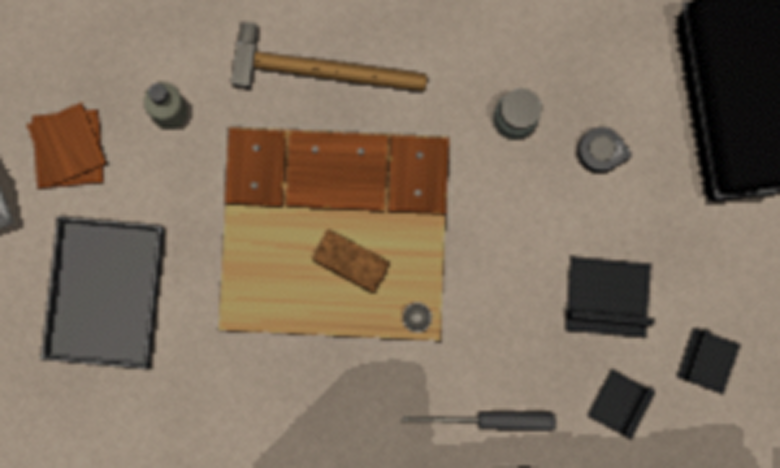

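View pics/sidez.png

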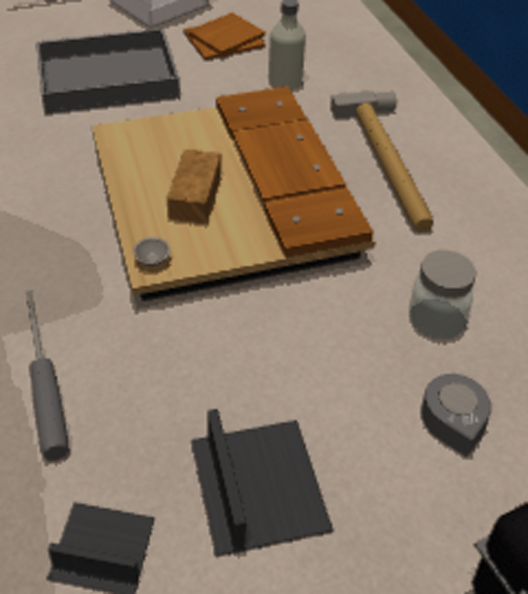

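```bash
python3 - <<'E'
from h import *
t=ld('top0');s=ld('side0')
T=lambda u,v,z: ray(t,160+(u+.5)/2.6-.5,110+(v+.5)/2.6-.5,z)[:2].round(4)
S=lambda u,v,z: ray(s,170+(u+.5)/2.2-.5,150+(v+.5)/2.2-.5,z)[:2].round(4)
print('panel front T',T(219,331,.037),T(441,340,.037),'S',S(93,127,.037),S(135,290,.037))
print('shingle rear T',T(228,127,.053),T(449,137,.053),'S',S(290,89,.053),S(372,241,.053))
print('shingle front T',T(225,206,.053),T(446,214,.053),'S',S(217,97,.053),S(286,251,.053))
print('mid shingle S front',S(236,129,.054),S(275,197,.054),'T',T(286,207,.054),T(388,211,.054))
print('block T',[T(*q,.071).tolist() for q in [(330,229),(391,265),(374,293),(313,260)]])
print('block S',[S(*q,.071).tolist() for q in [(185,149),(222,153),(206,191),(169,187)]])
print('tray T',[T(*q,.035).tolist() for q in [(58,217),(164,227),(151,368),(43,360)]])
print('tray S',[S(*q,.035).tolist() for q in [(38,42),(163,31),(178,72),(43,85)]])
print('fl T',[T(*q,.004).tolist() for q in [(569,257),(651,264),(646,336),(566,330)]])
print('fl S',[S(*q,.004).tolist() for q in [(296,421),(331,531),(217,555),(192,438)]])
print('rib S',[S(*q,.045).tolist() for q in [(212,410),(240,541)]], 'T',[T(*q,.045).tolist() for q in [(566,316),(653,321)]])
for n,p in [('glue',(165,92)),('dish',(417,318))]: print(n,T(*p,.05))
print(S(285,10,.13),S(287,85,0))
E
```

```text
panel front T [0.447  0.1678] [ 0.4396 -0.121 ] S [0.4495 0.1635] [ 0.4412 -0.1245]
shingle rear T [0.7136 0.161 ] [ 0.7043 -0.1287] S [0.712  0.1512] [ 0.6947 -0.1428]
shingle front T [0.609  0.1625] [ 0.6027 -0.1253] S [0.6139 0.1609] [ 0.602  -0.1308]
mid shingle S front [0.6161 0.086 ] [ 0.6194 -0.048 ] T [0.6087 0.0829] [ 0.6054 -0.0498]
block T [[0.5787, 0.0252], [0.5333, -0.0537], [0.497, -0.0323], [0.5383, 0.0464]]
block S [[0.5398, 0.0441], [0.5792, 0.0246], [0.5426, -0.035], [0.5052, -0.0168]]
tray T [[0.5937, 0.3836], [0.5825, 0.2435], [0.3977, 0.2552], [0.406, 0.3962]]
tray S [[0.4094, 0.3969], [0.5935, 0.3758], [0.5866, 0.2602], [0.4013, 0.281]]
fl T [[0.5537, -0.2933], [0.546, -0.4021], [0.4503, -0.3944], [0.4566, -0.2888]]
fl S [[0.5537, -0.2953], [0.5441, -0.4018], [0.4481, -0.3939], [0.457, -0.2849]]
rib S [[0.4747, -0.2893], [0.4622, -0.4083]] T [[0.4728, -0.2819], [0.468, -0.3943]]
glue [0.7599 0.2454]
dish [ 0.467  -0.0888]
[0.7277 0.2243] [0.7416 0.2347]
```

```bash
cat >> h.py <<'E'
from scipy.spatial.transform import Rotation as Ro
def Rd(a):  # tool down, tool y at world angle a (rad)
    y=np.array([np.cos(a),np.sin(a),0]);z=np.array([0,0,-1.]);return np.array([np.cross(y,z),y,z]).T
def plan(p,a,n=5):
    s=robot.observe();P=s['tool_pos'];R=s['orientation'];R2=Rd(a)
    rv=Ro.from_matrix(R.T@R2).as_rotvec();d=(np.asarray(p)-P)*100
    print('t',round(s['clock'],2),'pos',P.round(4),'yaw',np.arctan2(R[1,1],R[0,1]).round(4),'F',s['wrist_force'].round(1),'gap',round(s['finger_gap'],4),'| d',d.round(2),'rv',rv.round(3),'n_min',np.abs(d).max()/4.1,np.abs(rv).max()/.125)
    for i in range(n):
        Ri=R@Ro.from_rotvec(rv*i/n).as_matrix()
        print([(Ri.T@d/n).round(2).tolist(),(rv/n).round(3).tolist()])
E
python3 -c "
from h import *
plan([.49,-.40,.30],-.07,10)"
```

```text
t 0.15 pos [ 0.1543 -0.5535  0.2476] yaw -1.299 F [ 0.8  0.4 -0.3] gap 0.0855 | d [33.57 15.35  5.24] rv [-1.000e-03 -1.000e-03 -1.229e+00] n_min 8.187963795337275 9.832006006483718
[[3.65, -0.58, -0.52], [-0.0, -0.0, -0.123]]
[[3.69, -0.13, -0.52], [-0.0, -0.0, -0.123]]
[[3.68, 0.33, -0.52], [-0.0, -0.0, -0.123]]
[[3.61, 0.77, -0.52], [-0.0, -0.0, -0.123]]
[[3.49, 1.21, -0.52], [-0.0, -0.0, -0.123]]
[[3.31, 1.63, -0.52], [-0.0, -0.0, -0.123]]
[[3.09, 2.02, -0.52], [-0.0, -0.0, -0.123]]
[[2.82, 2.39, -0.52], [-0.0, -0.0, -0.123]]
[[2.5, 2.71, -0.52], [-0.0, -0.0, -0.123]]
[[2.15, 3.0, -0.52], [-0.0, -0.0, -0.123]]
```

>>> carry_out([
  [1,[3.6,-0.6,-0.5],[0,0,-0.123]],
  [1,[3.7,-0.1,-0.5],[0,0,-0.123]],
  [1,[3.7,0.3,-0.5],[0,0,-0.123]],
  [1,[3.6,0.8,-0.5],[0,0,-0.123]],
  [1,[3.5,1.2,-0.5],[0,0,-0.123]],
])

```text
clock: 0.57
tool_pos: [0.3197, -0.4766, 0.2693]
orientation: [[0.628, 0.778, -0.004], [0.778, -0.628, 0.006], [0.002, -0.007, -1.0]]
wrist_force: [-0.2, -1.3, 0.1]
finger_gap: 0.0856
```

>>> carry_out([
  [1,[3.3,1.6,-0.5],[0,0,-0.123]],
  [1,[3.1,2.0,-0.5],[0,0,-0.123]],
  [1,[2.8,2.4,-0.5],[0,0,-0.123]],
  [1,[2.5,2.7,-0.5],[0,0,-0.123]],
  [1,[2.2,3.0,-0.5],[0,0,-0.123]],
])

```text
clock: 0.98
tool_pos: [0.4932, -0.3918, 0.2938]
orientation: [[0.053, 0.999, -0.006], [0.999, -0.053, 0.008], [0.008, -0.006, -1.0]]
wrist_force: [0.3, -1.0, 0.8]
finger_gap: 0.0854
```

```bash
python3 -c "
from h import *
plan([.45,-.05,.30],-.51,9)
snap('wrist','w1')"
```

```text
t 0.98 pos [ 0.4932 -0.3918  0.2938] yaw -0.0527 F [ 0.3 -1.   0.8] gap 0.0854 | d [-4.32 34.18  0.62] rv [-0.008 -0.006  0.457] n_min 8.336414404191682 3.6584497870302384
[[3.77, -0.68, -0.04], [-0.001, -0.001, 0.051]]
[[3.73, -0.87, -0.04], [-0.001, -0.001, 0.051]]
[[3.68, -1.06, -0.04], [-0.001, -0.001, 0.051]]
[[3.62, -1.24, -0.05], [-0.001, -0.001, 0.051]]
[[3.55, -1.43, -0.05], [-0.001, -0.001, 0.051]]
[[3.48, -1.6, -0.05], [-0.001, -0.001, 0.051]]
[[3.39, -1.78, -0.06], [-0.001, -0.001, 0.051]]
[[3.29, -1.95, -0.06], [-0.001, -0.001, 0.051]]
[[3.19, -2.11, -0.07], [-0.001, -0.001, 0.051]]
```

View pics/w1.png

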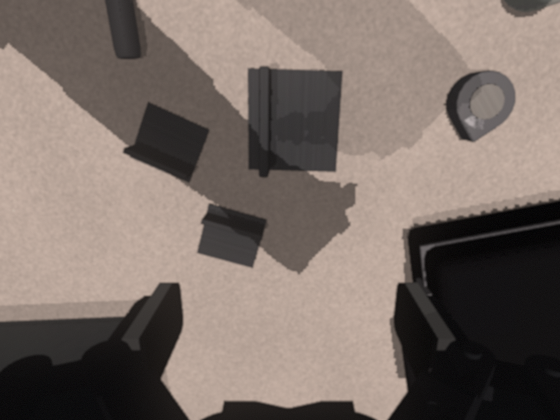

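The wrist view shows the flashing's leaf corners at (248,69), (342,71), (336,171) and (249,171). Its rib runs from (265,67) to (264,176), and two small look-alikes sit at (170,143) and (232,236).

```bash
python3 -c "
from h import *
c=ld('w1')
g=cv2.cvtColor(c['color'],cv2.COLOR_RGB2GRAY)
print('leaf',[ray(c,*q,.004)[:2].round(4).tolist() for q in [(248.5,69),(342,71),(336,171),(249,171)]])
print('rib',[ray(c,*q,.045)[:2].round(4).tolist() for q in [(265,67),(264,176)]])
print(g[90,240:350:2]); print(g[150,240:350:2])
"
```

```text
leaf [[0.4556, -0.2868], [0.5536, -0.294], [0.546, -0.4003], [0.4469, -0.3952]]
rib [[0.4756, -0.2884], [0.467, -0.3931]]
[160 159 162 158  99  69  70  70  69  62  58  68  68  67  49  33  50  58
  60  68  68  70  69  69  68  68  69  68  68  69  66  67  68  70  67  67
  69  68  69  69  68  68  68  67  68  69  69  67  67  64  75 137 150 149
 147]
[ 91  93  92  91  66  36  38  38  37  35  35  36  41  46  34  33  48  53
  59  64  62  63  63  64  63  61  62  63  65  65  62  63  65  63  63  64
  64  65  63  64  65  63  64  65  65  65  64  62  75 135 147 148 144 146
 147]
```

>>> carry_out([
  [1,[3.9,-0.7,0],[0,0,0.05]],
  [1,[3.9,-0.9,0],[0,0,0.05]],
  [1,[3.8,-1.1,0],[0,0,0.05]],
  [1,[3.7,-1.2,0],[0,0,0.05]],
  [1,[3.6,-1.4,0],[0,0,0.05]],
])

```text
clock: 1.45
tool_pos: [0.4764, -0.1933, 0.289]
orientation: [[0.299, 0.954, -0.005], [0.954, -0.299, 0.011], [0.009, -0.008, -1.0]]
wrist_force: [1.7, 0.8, 1.4]
finger_gap: 0.0853
```

>>> carry_out([
  [1,[3.5,-1.6,0],[0,0,0.05]],
  [1,[3.4,-1.8,0],[0,0,0.05]],
  [1,[3.3,-1.9,0],[0,0,0.05]],
  [1,[3.2,-2.1,0],[0,0,0.05]],
  [1,[0,0,0],[0,0,0]],
])

```text
clock: 1.87
tool_pos: [0.452, -0.0289, 0.2896]
orientation: [[0.493, 0.87, -0.008], [0.87, -0.492, 0.015], [0.009, -0.014, -1.0]]
wrist_force: [-1.6, 0.5, 0.1]
finger_gap: 0.0853
```

```bash
python3 -c "
from h import *
plan([.537,-.0035,.18],-.522,5)
snap('wrist','w2')"
```

```text
t 1.87 pos [ 0.452  -0.0289  0.2896] yaw -0.5149 F [-1.6  0.5  0.1] gap 0.0853 | d [  8.5    2.54 -10.96] rv [-0.014 -0.009  0.007] n_min 2.6735148994111597 0.11101651966542726
[[1.26, 1.26, 2.19], [-0.003, -0.002, 0.001]]
[[1.26, 1.25, 2.19], [-0.003, -0.002, 0.001]]
[[1.27, 1.24, 2.19], [-0.003, -0.002, 0.001]]
[[1.28, 1.24, 2.19], [-0.003, -0.002, 0.001]]
[[1.28, 1.23, 2.19], [-0.003, -0.002, 0.001]]
```

View pics/w2.png

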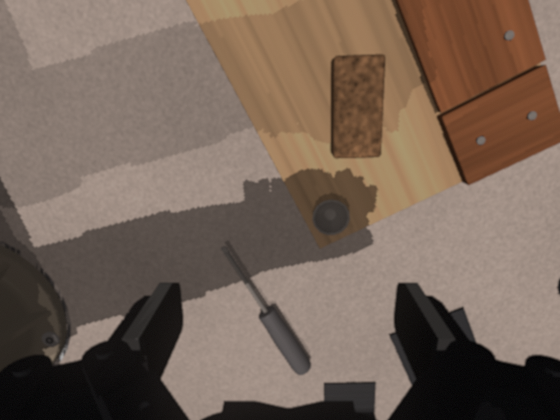

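The block shows at (333–384, 55–158) and the dish at (331,214). The seam at the middle shingle's front-right corner is at about (438,110), and the right shingle's front corner at (466,184).

```bash
python3 -c "
from h import *
c=ld('w2')
im=c['color'][:,:,::-1]
cv2.imwrite('pics/w2z.png',cv2.resize(im[40:170,310:400],None,fx=4,fy=4,interpolation=cv2.INTER_CUBIC))
cn=[ray(c,*q,.071)[:2] for q in [(337,56),(384,54),(382,157),(334,157)]]
print('blk',np.round(cn,4).tolist(),np.mean(cn,0),[np.linalg.norm(cn[i]-cn[i-1]).round(4) for i in range(4)])
print('panel corner',ray(c,319,246,.037)[:2],'outer front R',ray(c,466,184,.053)[:2],'seam',ray(c,438,112,.053)[:2])
print('front edge',ray(c,319,246,.037)[:2],ray(c,188,0,.037)[:2])
"
```

```text
blk [[0.5405, 0.0472], [0.5762, 0.0288], [0.5371, -0.0509], [0.4982, -0.029]] [ 0.53800081 -0.00097678] [np.float64(0.0871), np.float64(0.0402), np.float64(0.0887), np.float64(0.0446)]
panel corner [ 0.43890499 -0.11542901] outer front R [ 0.60080752 -0.12120885] seam [ 0.60333006 -0.04277819]
front edge [ 0.43890499 -0.11542901] [0.44888456 0.15686896]
```

View pics/w2z.png

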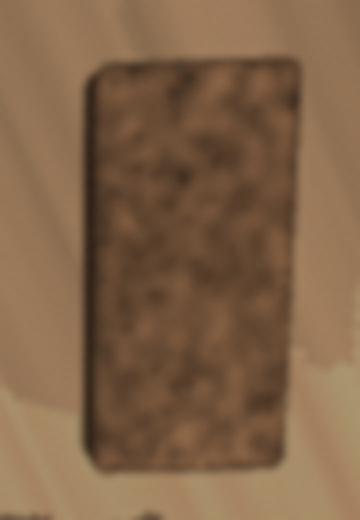

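```bash
python3 -c "
from h import *
plan([.537,-.001,.13],-.50,5)"
```

```text
t 1.92 pos [ 0.4528 -0.031   0.2895] yaw -0.5136 F [-0.1  0.4  0.3] gap 0.0854 | d [  8.42   3.   -15.95] rv [-0.012 -0.008 -0.014] n_min 3.8910138710473836 0.10952080758947108
[[1.33, 1.21, 3.19], [-0.002, -0.002, -0.003]]
[[1.33, 1.21, 3.19], [-0.002, -0.002, -0.003]]
[[1.33, 1.2, 3.19], [-0.002, -0.002, -0.003]]
[[1.33, 1.2, 3.19], [-0.002, -0.002, -0.003]]
[[1.33, 1.19, 3.19], [-0.002, -0.002, -0.003]]
```

>>> carry_out([
  [1,[1.4,1.3,3.3],[-0.003,-0.002,-0.003]],
  [1,[1.4,1.2,3.3],[-0.003,-0.002,-0.003]],
  [1,[1.4,1.2,3.3],[-0.003,-0.002,-0.003]],
  [1,[1.4,1.2,3.3],[-0.003,-0.002,-0.003]],
  [1,[1.4,1.2,3.0],[-0.003,-0.002,-0.003]],
])

```text
clock: 2.33
tool_pos: [0.5475, -0.0024, 0.1312]
orientation: [[0.48, 0.877, 0.02], [0.877, -0.48, -0.011], [0.0, 0.023, -1.0]]
wrist_force: [-0.1, 0.1, 0.3]
finger_gap: 0.0855
```

```bash
python3 -c "
from h import *
plan([.537,-.001,.062],-.50,4)"
```

```text
t 2.33 pos [ 0.5475 -0.0024  0.1312] yaw -0.5005 F [-0.1  0.1  0.3] gap 0.0855 | d [-1.05  0.14 -6.92] rv [ 0.023 -0.    -0.001] n_min 1.6881242176846267 0.18507786806008095
[[-0.1, -0.29, 1.72], [0.006, -0.0, -0.0]]
[[-0.1, -0.28, 1.73], [0.006, -0.0, -0.0]]
[[-0.1, -0.27, 1.73], [0.006, -0.0, -0.0]]
[[-0.09, -0.26, 1.73], [0.006, -0.0, -0.0]]
```

>>> carry_out([
  [1,[-0.4,-1.1,0],[0.02,0,0]],
  [1,[0,0,2.2],[0,0,0]],
  [1,[0,0,2.2],[0,0,0]],
  [1,[0,0,1.7],[0,0,0]],
  [1,[0,0,0],[0,0,0]],
])

```text
clock: 2.75
tool_pos: [0.5342, -0.0049, 0.0575]
orientation: [[0.483, 0.875, -0.011], [0.875, -0.483, -0.0], [-0.005, -0.01, -1.0]]
wrist_force: [-0.6, 0.2, 0.4]
finger_gap: 0.0854
```

```bash
python3 -c "
from h import *
plan([.537,-.001,.062],-.50,1)
snap('wrist','w3')"
```

```text
t 2.75 pos [ 0.5342 -0.0049  0.0575] yaw -0.5044 F [-0.6  0.2  0.4] gap 0.0854 | d [0.28 0.39 0.45] rv [-0.01   0.005 -0.004] n_min 0.10952757236733614 0.07852045154386188
[[0.47, 0.05, -0.45], [-0.01, 0.005, -0.004]]
```

View pics/w3.png

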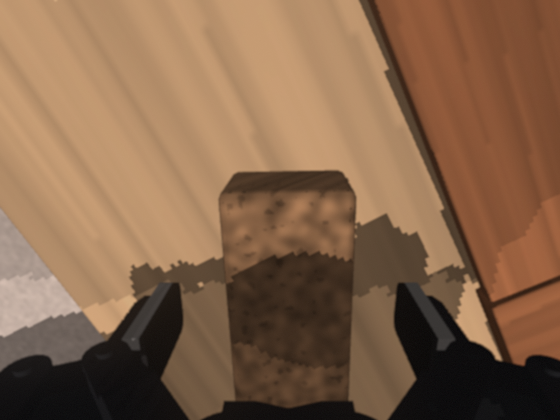

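The block (220–355) is centred and square between the fingers, so I'll close.

>>> carry_out([
  [0.4,[0.3,0,-0.5],[-0.01,0.005,0]],
  [0,[0,0,0],[0,0,0]],
  [0,[0,0,0],[0,0,0]],
  [0,[0,0,0],[0,0,0]],
  [0,[0,0,0],[0,0,0]],
], grip_force=45)

```text
clock: 3.22
tool_pos: [0.5395, -0.0046, 0.0699]
orientation: [[0.486, 0.874, 0.009], [0.874, -0.486, -0.002], [0.003, 0.009, -1.0]]
wrist_force: [0.3, 1.3, -1.5]
finger_gap: 0.0438
```

>>> carry_out([
  [0,[0,0,0],[0,0,0]],
  [0,[0,0,0],[0,0,0]],
  [0,[0,0,-1.5],[0,0,0]],
  [0,[0,0,-3.5],[0,0,0]],
  [0,[0,0,-3.5],[0,0,0]],
])

```text
clock: 3.63
tool_pos: [0.5336, -0.0035, 0.1508]
orientation: [[0.485, 0.874, -0.004], [0.874, -0.485, -0.0], [-0.002, -0.003, -1.0]]
wrist_force: [0.5, 0.4, -1.8]
finger_gap: 0.0438
```

```bash
python3 -c "
from h import *
plan([.494,.32,.16],-.07,10)
snap('wrist','w4')"
```

```text
t 3.63 pos [ 0.5336 -0.0035  0.1508] yaw -0.5066 F [ 0.5  0.4 -1.8] gap 0.0438 | d [-3.96 32.35  0.92] rv [-0.004  0.001 -0.437] n_min 7.889901837703693 3.492996884116294
[[2.64, -1.92, -0.09], [-0.0, 0.0, -0.044]]
[[2.72, -1.8, -0.09], [-0.0, 0.0, -0.044]]
[[2.79, -1.68, -0.09], [-0.0, 0.0, -0.044]]
[[2.86, -1.56, -0.09], [-0.0, 0.0, -0.044]]
[[2.93, -1.43, -0.09], [-0.0, 0.0, -0.044]]
[[2.99, -1.3, -0.09], [-0.0, 0.0, -0.044]]
[[3.04, -1.17, -0.09], [-0.0, 0.0, -0.044]]
[[3.09, -1.03, -0.09], [-0.0, 0.0, -0.044]]
[[3.13, -0.9, -0.09], [-0.0, 0.0, -0.044]]
[[3.17, -0.76, -0.09], [-0.0, 0.0, -0.044]]
```

View pics/w4.png

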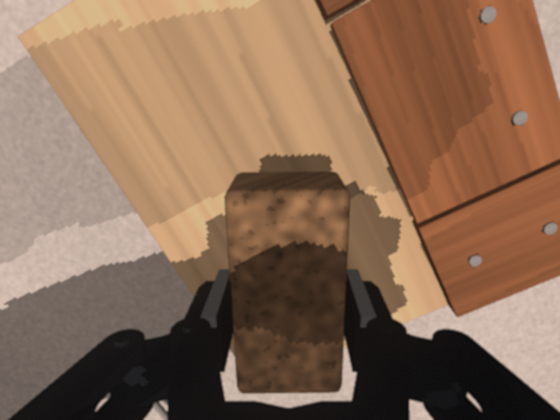

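The block is held (230–348), gap 43.8 mm. I'll carry it to the tray.

>>> carry_out([
  [0,[2.7,-1.9,-0.1],[0,0,-0.044]],
  [0,[2.8,-1.8,-0.1],[0,0,-0.044]],
  [0,[2.9,-1.7,-0.1],[0,0,-0.044]],
  [0,[3.0,-1.6,-0.1],[0,0,-0.044]],
  [0,[3.0,-1.5,-0.1],[0,0,-0.044]],
])

```text
clock: 4.1
tool_pos: [0.5237, 0.1612, 0.1683]
orientation: [[0.287, 0.958, 0.021], [0.958, -0.287, -0.005], [0.001, 0.021, -1.0]]
wrist_force: [0.9, 0.7, -1.1]
finger_gap: 0.0439
```

>>> carry_out([
  [0,[3.1,-1.3,0],[0,0,-0.044]],
  [0,[3.1,-1.2,0],[0,0,-0.044]],
  [0,[3.2,-1.0,0],[0,0,-0.044]],
  [0,[3.2,-0.9,0],[0,0,-0.044]],
  [0,[2.5,-0.6,0],[0,0,-0.044]],
])

```text
clock: 4.52
tool_pos: [0.5031, 0.3288, 0.1676]
orientation: [[0.058, 0.998, 0.024], [0.998, -0.058, -0.004], [-0.002, 0.024, -1.0]]
wrist_force: [0.4, -0.6, -0.8]
finger_gap: 0.0441
```

```bash
python3 -c "
from h import *
c=ld('w4'); print([ray(c,*q,.053)[:2].round(4).tolist() for q in [(331,24),(417,222),(457,315)]])
plan([.496,.322,.043],-.08,5)
snap('wrist','w5')"
```

```text
[[0.6094, 0.0849], [0.6057, -0.0439], [0.6033, -0.1217]]
t 4.52 pos [0.5031 0.3288 0.1676] yaw -0.0581 F [ 0.4 -0.6 -0.8] gap 0.0441 | d [ -0.71  -0.68 -12.46] rv [0.024 0.002 0.022] n_min 3.038868584540657 0.19148681875957152
[[-0.14, -0.19, 2.49], [0.005, 0.0, 0.004]]
[[-0.14, -0.18, 2.49], [0.005, 0.0, 0.004]]
[[-0.14, -0.17, 2.49], [0.005, 0.0, 0.004]]
[[-0.14, -0.16, 2.49], [0.005, 0.0, 0.004]]
[[-0.15, -0.14, 2.49], [0.005, 0.0, 0.004]]
```

View pics/w5.png

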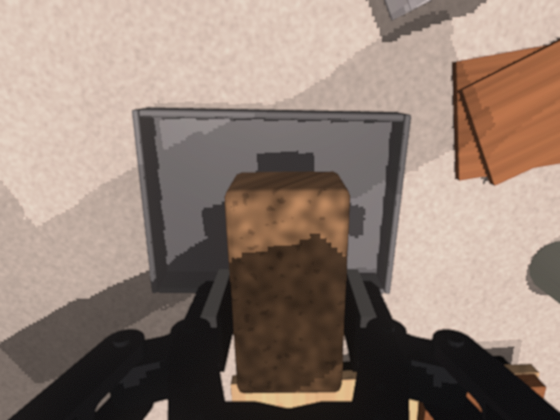

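The block hangs over the tray (rim 135–408, 108–292) and is aligned with it. I'll lower it.

>>> carry_out([
  [0,[-0.6,-0.6,0.5],[0.02,0,0.01]],
  [0,[0,-0.1,3.2],[0,0,0.005]],
  [0,[0,0,3.2],[0,0,0]],
  [0,[0,0,3.0],[0,0,0]],
  [0,[0,0,1.5],[0,0,0]],
])

```text
clock: 4.98
tool_pos: [0.4969, 0.3305, 0.0535]
orientation: [[0.065, 0.998, 0.01], [0.998, -0.065, 0.006], [0.006, 0.01, -1.0]]
wrist_force: [-0.8, -0.4, -1.6]
finger_gap: 0.0436
```

```bash
python3 -c "
from h import *
plan([.496,.322,.043],-.08,1)"
```

```text
t 4.98 pos [0.4969 0.3305 0.0535] yaw -0.0648 F [-0.8 -0.4 -1.6] gap 0.0436 | d [-0.09 -0.85 -1.05] rv [ 0.01  -0.006  0.015] n_min 0.2564016009311346 0.12192349617201828
[[-0.86, -0.05, 1.05], [0.01, -0.006, 0.015]]
```

>>> carry_out([
  [0,[-0.7,0,0.6],[0.01,0,0.01]],
  [0,[0,0,0.6],[0,0,0]],
  [0,[0,0,0.1],[0,0,0]],
  [0,[0,0,0],[0,0,0]],
  [1,[0,0,0],[0,0,0]],
])

```text
clock: 5.4
tool_pos: [0.4945, 0.3188, 0.0386]
orientation: [[0.082, 0.997, -0.009], [0.997, -0.082, 0.007], [0.006, -0.009, -1.0]]
wrist_force: [-0.1, 0.4, -0.8]
finger_gap: 0.0545
```

>>> carry_out([
  [1,[0,0,0],[0,0,0]],
  [1,[0,0,0],[0,0,0]],
  [1,[0,0,0],[0,0,0]],
  [1,[0,0,-2.0],[0,0,0]],
  [1,[0,0,-4.0],[0,0,0]],
])

```text
clock: 5.82
tool_pos: [0.4919, 0.315, 0.0943]
orientation: [[0.085, 0.996, -0.018], [0.996, -0.085, 0.002], [0.0, -0.018, -1.0]]
wrist_force: [0.3, 1.2, -0.6]
finger_gap: 0.0854
```

>>> carry_out([
  [1,[0,0,-4.0],[0,0,0]],
  [1,[0,0,-4.0],[0,0,0]],
  [1,[0,0,-4.0],[0,0,0]],
  [1,[-2.0,0,-1.0],[0,0,0]],
  [1,[-3.8,0,0],[0,0,0]],
])

```text
clock: 6.23
tool_pos: [0.4916, 0.2609, 0.2373]
orientation: [[0.078, 0.997, -0.008], [0.997, -0.078, 0.007], [0.006, -0.009, -1.0]]
wrist_force: [0.8, -0.7, 0.3]
finger_gap: 0.0854
```

```bash
python3 -c "
from h import *
plan([.46,.06,.25],-.03,5)
snap('wrist','w6')"
```

```text
t 6.23 pos [0.4916 0.2609 0.2373] yaw -0.0784 F [ 0.8 -0.7  0.3] gap 0.0854 | d [ -3.16 -20.09   1.27] rv [-0.008 -0.006 -0.048] n_min 4.900000633459694 0.387753066314285
[[-4.05, -0.32, -0.28], [-0.002, -0.001, -0.01]]
[[-4.05, -0.36, -0.27], [-0.002, -0.001, -0.01]]
[[-4.05, -0.4, -0.27], [-0.002, -0.001, -0.01]]
[[-4.04, -0.43, -0.26], [-0.002, -0.001, -0.01]]
[[-4.04, -0.47, -0.26], [-0.002, -0.001, -0.01]]
```

View pics/w6.png

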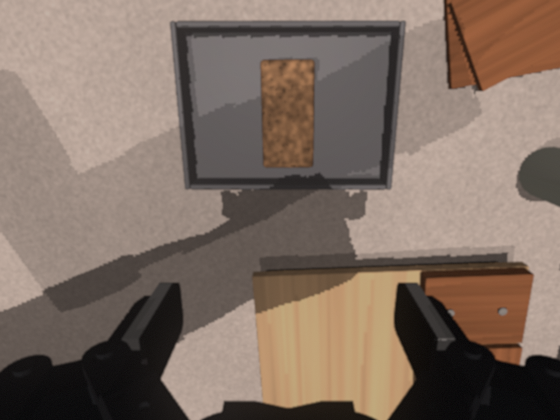

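The block lies flat in the tray at (263–314, 59–167), let go. Next I'll take a close view of the mouth on the way to the flashing.

>>> carry_out([
  [1,[-4.0,0.6,-1.3],[0,0,-0.01]],
  [1,[-4.0,0.6,-1.3],[0,0,-0.01]],
  [1,[-4.0,0.6,-1.2],[0,0,-0.01]],
  [1,[-4.0,0.6,-1.2],[0,0,-0.01]],
  [1,[-4.0,0.6,-1.0],[0,0,-0.01]],
])

```text
clock: 6.7
tool_pos: [0.506, 0.0596, 0.2952]
orientation: [[0.022, 1.0, -0.009], [1.0, -0.022, 0.003], [0.003, -0.009, -1.0]]
wrist_force: [0.8, 0.2, 0.4]
finger_gap: 0.0851
```

>>> carry_out([
  [1,[-4.0,0.2,0],[0,0,0]],
  [1,[-2.0,0,0],[0,0,0]],
  [1,[0,0,0],[0,0,0]],
  [1,[0,0,0],[0,0,0]],
  [1,[0,0,0],[0,0,0]],
])

```text
clock: 7.12
tool_pos: [0.508, -0.0108, 0.2981]
orientation: [[0.033, 0.999, -0.002], [0.999, -0.033, 0.0], [0.0, -0.002, -1.0]]
wrist_force: [0.1, 0.8, 0.5]
finger_gap: 0.0853
```

```bash
python3 -c "
from h import *
plan([.471,-.341,.25],-.077,9)
snap('wrist','w7')"
```

```text
t 7.12 pos [ 0.508  -0.0108  0.2981] yaw -0.0333 F [0.1 0.8 0.5] gap 0.0853 | d [ -3.7  -33.02  -4.81] rv [-0.002  0.     0.044] n_min 8.052507599772895 0.34947399427453324
[[-3.68, -0.29, 0.54], [-0.0, 0.0, 0.005]]
[[-3.68, -0.27, 0.54], [-0.0, 0.0, 0.005]]
[[-3.68, -0.25, 0.54], [-0.0, 0.0, 0.005]]
[[-3.68, -0.23, 0.54], [-0.0, 0.0, 0.005]]
[[-3.68, -0.22, 0.54], [-0.0, 0.0, 0.005]]
[[-3.69, -0.2, 0.54], [-0.0, 0.0, 0.005]]
[[-3.69, -0.18, 0.54], [-0.0, 0.0, 0.005]]
[[-3.69, -0.16, 0.53], [-0.0, 0.0, 0.005]]
[[-3.69, -0.14, 0.53], [-0.0, 0.0, 0.005]]
```

View pics/w7.png

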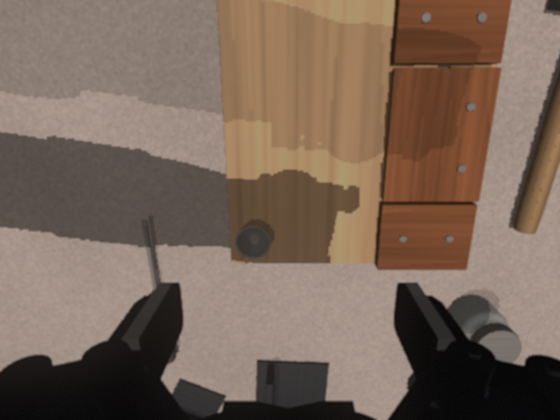

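The middle shingle's front edge runs from (391,68) to (384,200), and the panel's right front corner is at (232,262).

```bash
python3 -c "
from h import *
c=ld('w7'); im=c['color'][:,:,::-1]
cv2.imwrite('pics/w7z.png',cv2.resize(im[50:280,360:410],None,fx=2.6,fy=2.6,interpolation=cv2.INTER_CUBIC)[:600])
a,b=[ray(c,*q,.055)[:2] for q in [(391,68),(384.5,200)]]
print(a,b,(a+b)/2,np.linalg.norm(a-b),'yaw',np.arctan2(-(a-b)[0],(a-b)[1]))
print(ray(c,378,269,.053)[:2],ray(c,395,64,.053)[:2])
print(ray(c,232,262,.037)[:2],ray(c,219,0,.037)[:2])
"
```

```text
[0.60651957 0.08514031] [ 0.60671703 -0.04278615] [0.6066183  0.02117708] 0.1279266139492247 yaw 0.0015435538358532601
[ 0.60391468 -0.12331134] [0.61056993 0.08858283]
[ 0.43934789 -0.11721531] [0.44903489 0.15007024]
```

View pics/w7z.png

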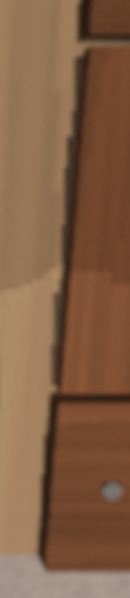

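>>> carry_out([
  [1,[-3.9,-0.3,0.5],[0,0,0.005]],
  [1,[-3.9,-0.3,0.5],[0,0,0.005]],
  [1,[-3.8,-0.2,0.5],[0,0,0.005]],
  [1,[-3.8,-0.2,0.5],[0,0,0.005]],
  [1,[-3.8,-0.2,0.5],[0,0,0.005]],
])

```text
clock: 7.58
tool_pos: [0.4919, -0.1924, 0.2728]
orientation: [[0.03, 1.0, 0.0], [1.0, -0.03, 0.004], [0.004, 0.0, -1.0]]
wrist_force: [0.9, 0.1, 0.2]
finger_gap: 0.0853
```

>>> carry_out([
  [1,[-3.8,-0.2,0.5],[0,0,0.005]],
  [1,[-3.8,-0.2,0.5],[0,0,0.005]],
  [1,[-3.4,-0.2,0.5],[0,0,0.005]],
  [1,[-2.4,-0.1,0.5],[0,0,0.005]],
  [1,[0,0,0],[0,0,0]],
])

```text
clock: 8.0
tool_pos: [0.4821, -0.3299, 0.2484]
orientation: [[0.044, 0.999, -0.001], [0.999, -0.044, 0.005], [0.005, -0.001, -1.0]]
wrist_force: [-0.0, 1.0, 0.8]
finger_gap: 0.0856
```

```bash
python3 -c "
from h import *
plan([.471,-.341,.15],-.077,3)
snap('wrist','w8')"
```

```text
t 8.0 pos [ 0.4821 -0.3299  0.2484] yaw -0.0437 F [-0.   1.   0.8] gap 0.0856 | d [-1.11 -1.11 -9.84] rv [-0.001 -0.005  0.033] n_min 2.400338540369049 0.26668815780154403
[[-0.4, -0.35, 3.28], [-0.0, -0.002, 0.011]]
[[-0.4, -0.35, 3.28], [-0.0, -0.002, 0.011]]
[[-0.4, -0.34, 3.28], [-0.0, -0.002, 0.011]]
```

View pics/w8.png

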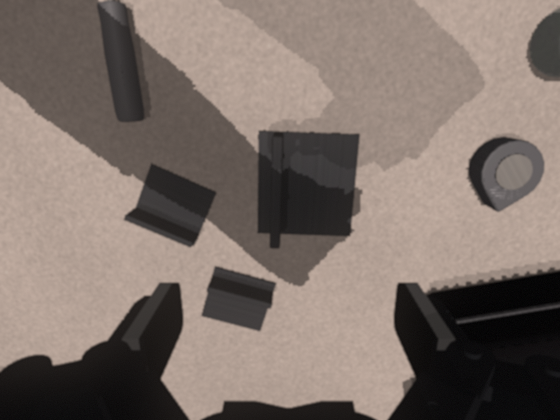

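The flashing's leaf shows at (259,131), (358,134), (352,235) and (259,233). Its rib runs from (278,131) to (276,247), and both small look-alikes are clear of it.

```bash
python3 -c "
from h import *
c=ld('w8')
L=[ray(c,*q,.004)[:2] for q in [(259,131),(358,134),(351.5,235),(258.5,233)]]
print('leaf',np.round(L,4).tolist())
r=[ray(c,*q,.045)[:2] for q in [(278.5,132),(275.5,247)]]
d=r[0]-r[1]
print('rib',np.round(r,4).tolist(),np.mean(r,0),np.linalg.norm(d),np.arctan2(-d[0],d[1]))
f=(L[1]+L[2])/2; d=L[1]-L[2]; y=np.arctan2(-d[0],d[1]); print(f-.08*np.array([np.cos(y),np.sin(y)]),y)
im=c['color'][:,:,::-1]
cv2.imwrite('pics/w8z.png',cv2.convertScaleAbs(cv2.resize(im[120:260,240:380],None,fx=4,fy=4,interpolation=cv2.INTER_CUBIC),alpha=2))
"
```

```text
leaf [[0.4554, -0.286], [0.5526, -0.2931], [0.5472, -0.3998], [0.4475, -0.3932]]
rib [[0.4757, -0.2836], [0.4672, -0.3925]] [ 0.47146151 -0.3380251 ] 0.10923626034323648 -0.07833592004268211
[ 0.47000829 -0.34242559] -0.05040275189550598
```

View pics/w8z.png

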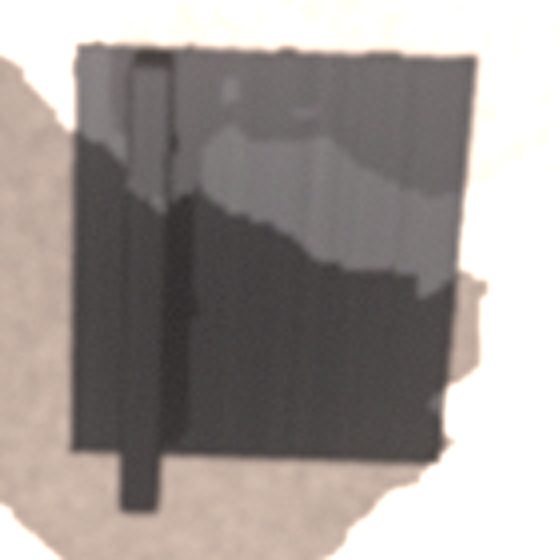

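>>> carry_out([
  [1,[-0.5,-0.5,3.3],[0,-0.002,0.01]],
  [1,[-0.5,-0.4,3.3],[0,-0.002,0.01]],
  [1,[-0.2,-0.2,3.3],[0,0,0.01]],
  [1,[0,0,3.3],[0,0,0]],
  [1,[0,0,1.5],[0,0,0]],
])

```text
clock: 8.47
tool_pos: [0.4784, -0.3323, 0.1035]
orientation: [[0.062, 0.998, 0.009], [0.998, -0.062, -0.004], [-0.003, 0.009, -1.0]]
wrist_force: [-0.9, 1.1, -0.8]
finger_gap: 0.0856
```

```bash
python3 -c "
from h import *
plan([.471,-.340,.028],-.075,1)"
```

```text
t 8.47 pos [ 0.4784 -0.3323  0.1035] yaw -0.0617 F [-0.9  1.1 -0.8] gap 0.0856 | d [-0.74 -0.77 -7.55] rv [0.009 0.003 0.013] n_min 1.8423331879389653 0.10650156600412354
[[-0.8, -0.76, 7.55], [0.009, 0.003, 0.013]]
```

>>> carry_out([
  [1,[-0.8,-0.8,1.0],[0.009,0.003,0.013]],
  [1,[0,0,2.0],[0,0,0]],
  [1,[0,0,2.0],[0,0,0]],
  [1,[0,0,1.2],[0,0,0]],
  [1,[0,0,0],[0,0,0]],
])

```text
clock: 8.88
tool_pos: [0.4706, -0.3301, 0.0373]
orientation: [[0.064, 0.998, -0.005], [0.998, -0.064, 0.006], [0.005, -0.006, -1.0]]
wrist_force: [0.7, 0.2, 0.1]
finger_gap: 0.0853
```

```bash
python3 -c "
from h import *
plan([.471,-.340,.028],-.075,1)
snap('wrist','w9')"
```

```text
t 8.88 pos [ 0.4706 -0.3301  0.0373] yaw -0.0639 F [0.7 0.2 0.1] gap 0.0853 | d [ 0.04 -0.99 -0.93] rv [-0.006 -0.005  0.011] n_min 0.24214095682874 0.08847645359129994
[[-0.99, 0.11, 0.92], [-0.006, -0.005, 0.011]]
```

View pics/w9.png

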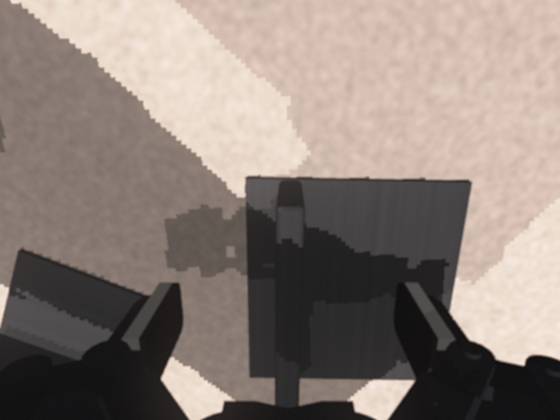

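The rib sits centred between the fingers at column 290. I'll lower the last centimetre and close.

>>> carry_out([
  [1,[-1.0,0,0.8],[-0.005,-0.004,0.01]],
  [1,[-0.2,0,0.2],[0,0,0]],
  [1,[0,0,0],[0,0,0]],
  [0.4,[0,0,0],[0,0,0]],
  [0,[0,0,0],[0,0,0]],
], grip_force=70)

```text
clock: 9.35
tool_pos: [0.4733, -0.3448, 0.0325]
orientation: [[0.073, 0.997, 0.006], [0.997, -0.073, -0.005], [-0.004, 0.006, -1.0]]
wrist_force: [0.2, -0.7, -0.1]
finger_gap: 0.0639
```

```bash
python3 -c "
from h import *
plan([.471,-.340,.028],-.075,1)"
```

```text
t 9.35 pos [ 0.4733 -0.3448  0.0325] yaw -0.073 F [ 0.2 -0.7 -0.1] gap 0.0639 | d [-0.23  0.48 -0.45] rv [0.006 0.004 0.002] n_min 0.11790742093630589 0.04817327397896098
[[0.47, -0.27, 0.44], [0.006, 0.004, 0.002]]
```

>>> carry_out([
  [0.4,[0.4,-0.2,0.4],[0.005,0.004,0]],
  [0.2,[0,0,0],[0,0,0]],
  [0,[0,0,0],[0,0,0]],
  [0,[0,0,0],[0,0,0]],
  [0,[0,0,0],[0,0,0]],
])

```text
clock: 9.77
tool_pos: [0.472, -0.3411, 0.0298]
orientation: [[0.073, 0.997, 0.002], [0.997, -0.073, -0.002], [-0.002, 0.002, -1.0]]
wrist_force: [-0.2, -0.4, -1.0]
finger_gap: 0.0085
```

>>> carry_out([
  [0,[0,0,0],[0,0,0]],
  [0,[0,0,0],[0,0,0]],
  [0,[0,0,0],[0,0,0]],
  [0,[0,0,0],[0,0,0]],
  [0,[0,0,0],[0,0,0]],
])

```text
clock: 10.18
tool_pos: [0.472, -0.341, 0.0297]
orientation: [[0.073, 0.997, 0.002], [0.997, -0.073, -0.002], [-0.002, 0.002, -1.0]]
wrist_force: [0.6, -0.2, 1.4]
finger_gap: 0.0089
```

```bash
python3 -c "
from h import *
plan([.471,-.340,.028],-.075,1)
for i in range(3):
  s=robot.observe();print(s['tool_pos'],s['orientation'][2].round(4),s['wrist_force'])
snap('wrist','w10')"
```

```text
t 10.18 pos [ 0.472  -0.341   0.0297] yaw -0.0733 F [ 0.6 -0.2  1.4] gap 0.0089 | d [-0.1   0.1  -0.17] rv [0.002 0.002 0.002] n_min 0.042678586137439835 0.018139074001901435
[[0.09, -0.1, 0.17], [0.002, 0.002, 0.002]]
[ 0.47197031 -0.34097908  0.02974982] [-0.0015  0.0023 -1.    ] [ 0.59398301 -0.20230584  1.35237922]
[ 0.47197031 -0.34097908  0.02974982] [-0.0015  0.0023 -1.    ] [ 0.59398301 -0.20230584  1.35237922]
[ 0.47197031 -0.34097908  0.02974982] [-0.0015  0.0023 -1.    ] [ 0.59398301 -0.20230584  1.35237922]
```

View pics/w10.png

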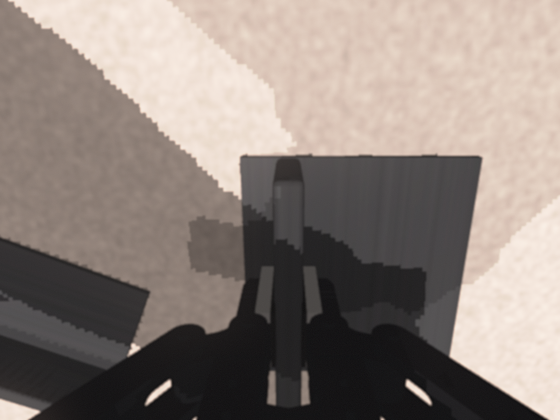

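The fingers hold the rib symmetrically at columns 275–302, gap 8.9 mm. I'll lift.

>>> carry_out([
  [0,[0,0,-1.5],[0,0,0]],
  [0,[0,0,-3.0],[0,0,0]],
  [0,[0,0,-3.5],[0,0,0]],
  [0,[0,0,-3.5],[0,0,0]],
  [0,[0,0,-1.0],[0,0,0]],
])

```text
clock: 10.65
tool_pos: [0.4677, -0.337, 0.1523]
orientation: [[0.073, 0.997, -0.009], [0.997, -0.073, 0.01], [0.009, -0.01, -1.0]]
wrist_force: [1.5, -0.5, -0.9]
finger_gap: 0.0092
```

```bash
python3 -c "
from h import *
c=ld('w10')
L=[ray(c,*q,.004)[:2] for q in [(241,157),(481,157)]];print(L)
f=np.array([np.cos(-.073),np.sin(-.073)]);l=np.array([-f[1],f[0]])
print('centre y along rib vs tcp',[(q-np.array([.472,-.341]))@l-.054 for q in L],[(q-np.array([.472,-.341]))@f for q in L])
plan([.495,.023,.155],-.03,10)
snap('side','s1')"
```

```text
[array([ 0.45691902, -0.28555008]), array([ 0.55507811, -0.29281687])]
centre y along rib vs tcp [np.float64(0.00020230511579345106), np.float64(0.00011412080457118279)] [np.float64(-0.019085061097230675), np.float64(0.07934260033397703)]
t 10.65 pos [ 0.4677 -0.337   0.1523] yaw -0.0734 F [ 1.5 -0.5 -0.9] gap 0.0092 | d [ 2.73 36.    0.27] rv [-0.01  -0.009 -0.043] n_min 8.780579976695375 0.3473891159390344
[[3.61, 0.01, 0.0], [-0.001, -0.001, -0.004]]
[[3.61, 0.02, 0.0], [-0.001, -0.001, -0.004]]
[[3.61, 0.04, -0.0], [-0.001, -0.001, -0.004]]
[[3.61, 0.06, -0.01], [-0.001, -0.001, -0.004]]
[[3.61, 0.07, -0.01], [-0.001, -0.001, -0.004]]
[[3.61, 0.09, -0.01], [-0.001, -0.001, -0.004]]
[[3.61, 0.1, -0.01], [-0.001, -0.001, -0.004]]
[[3.61, 0.12, -0.02], [-0.001, -0.001, -0.004]]
[[3.61, 0.13, -0.02], [-0.001, -0.001, -0.004]]
[[3.61, 0.15, -0.02], [-0.001, -0.001, -0.004]]
```

View pics/s1.png

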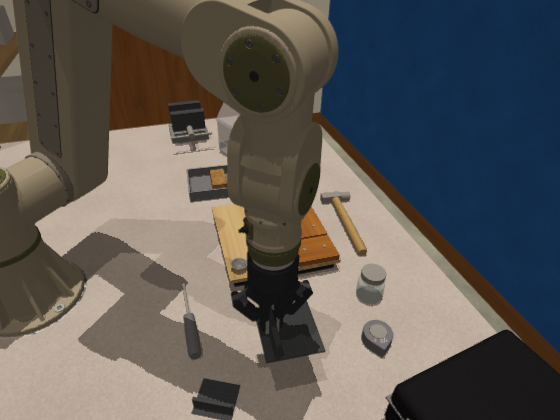

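The flashing is held level in the gripper at about (290,330), and the block is in the tray at (218,178). I'll carry the flashing to a point in front of the mouth.

>>> carry_out([
  [0,[3.6,0,0],[-0.001,-0.001,-0.004]],
  [0,[3.7,0,0],[-0.001,-0.001,-0.004]],
  [0,[3.7,0,0],[-0.001,-0.001,-0.004]],
  [0,[3.7,0,0],[-0.001,-0.001,-0.004]],
  [0,[3.7,0,0],[-0.001,-0.001,-0.004]],
])

```text
clock: 11.12
tool_pos: [0.4809, -0.1564, 0.1503]
orientation: [[0.066, 0.998, -0.001], [0.998, -0.066, -0.001], [-0.001, -0.001, -1.0]]
wrist_force: [0.5, 0.5, -2.1]
finger_gap: 0.0091
```

>>> carry_out([
  [0,[3.7,0,0],[-0.001,-0.001,-0.004]],
  [0,[3.7,0,0],[-0.001,-0.001,-0.004]],
  [0,[3.5,0,0],[-0.001,-0.001,-0.004]],
  [0,[3.0,0,0],[-0.001,-0.001,-0.004]],
  [0,[1.5,0,0],[0,0,0]],
])

```text
clock: 11.53
tool_pos: [0.4848, 0.0089, 0.1438]
orientation: [[0.047, 0.999, -0.006], [0.999, -0.047, -0.002], [-0.002, -0.006, -1.0]]
wrist_force: [0.9, -1.2, -1.2]
finger_gap: 0.0092
```

```bash
python3 -c "
from h import *
plan([.498,.0235,.10],-.03,3)"
```

```text
t 11.53 pos [0.4848 0.0089 0.1438] yaw -0.0472 F [ 0.9 -1.2 -1.2] gap 0.0092 | d [ 1.32  1.46 -4.38] rv [-0.006  0.002 -0.017] n_min 1.0686593681818572 0.13786783829684518
[[0.51, 0.43, 1.46], [-0.002, 0.001, -0.006]]
[[0.51, 0.43, 1.46], [-0.002, 0.001, -0.006]]
[[0.5, 0.43, 1.46], [-0.002, 0.001, -0.006]]
```

>>> carry_out([
  [0,[0.6,0.6,1.5],[-0.003,0.001,-0.008]],
  [0,[0.6,0.6,1.5],[-0.003,0.001,-0.008]],
  [0,[0.3,0.1,1.5],[0,0,0]],
  [0,[0,0,1.0],[0,0,0]],
  [0,[0,0,0],[0,0,0]],
])

```text
clock: 11.95
tool_pos: [0.4947, 0.031, 0.082]
orientation: [[0.02, 1.0, -0.005], [1.0, -0.02, 0.002], [0.002, -0.005, -1.0]]
wrist_force: [0.3, 0.7, -2.0]
finger_gap: 0.0089
```

```bash
python3 -c "
from h import *
plan([.500,.0235,.075],-.03,3)
snap('wrist','w11');snap('side','s2')
plan([.500,.0235,.075],-.03,3)"
```

```text
t 11.95 pos [0.4947 0.031  0.082 ] yaw -0.0202 F [ 0.3  0.7 -2. ] gap 0.0089 | d [ 0.53 -0.75 -0.7 ] rv [-0.005 -0.002  0.01 ] n_min 0.18221978802085562 0.07857826860810485
[[-0.25, 0.18, 0.23], [-0.002, -0.001, 0.003]]
[[-0.25, 0.18, 0.23], [-0.002, -0.001, 0.003]]
[[-0.24, 0.19, 0.23], [-0.002, -0.001, 0.003]]
t 12.05 pos [0.4954 0.0306 0.0837] yaw -0.0208 F [ 0.8  0.7 -1.4] gap 0.009 | d [ 0.46 -0.71 -0.87] rv [-0.004 -0.002  0.009] n_min 0.21245747225212283 0.07360749149298772
[[-0.23, 0.16, 0.29], [-0.001, -0.001, 0.003]]
[[-0.23, 0.16, 0.29], [-0.001, -0.001, 0.003]]
[[-0.23, 0.16, 0.29], [-0.001, -0.001, 0.003]]
```

View pics/w11.png

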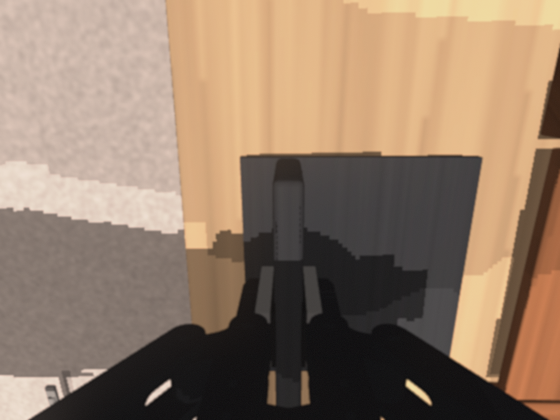

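View pics/s2.png

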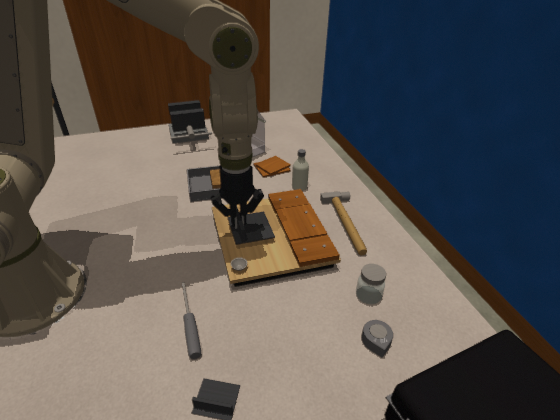

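>>> carry_out([
  [0,[-0.7,0.4,0.5],[-0.004,-0.002,0.009]],
  [0,[0,0,0.4],[0,0,0]],
  [0,[0,0,0.2],[0,0,0]],
  [0,[0,0,0],[0,0,0]],
  [0,[0,0,0],[0,0,0]],
])

```text
clock: 12.47
tool_pos: [0.5012, 0.0212, 0.0735]
orientation: [[0.033, 0.999, 0.004], [0.999, -0.033, -0.001], [-0.001, 0.004, -1.0]]
wrist_force: [-0.6, -0.1, -1.0]
finger_gap: 0.009
```

```bash
python3 -c "
from h import *
plan([.500,.0235,.0677],-.03,1)
c=ld('w11'); print(ray(c,542,149,.055))"
```

```text
t 12.47 pos [0.5012 0.0212 0.0735] yaw -0.0331 F [-0.6 -0.1 -1. ] gap 0.009 | d [-0.12  0.23 -0.58] rv [ 0.004  0.001 -0.003] n_min 0.1408431375622163 0.03562828059274377
[[0.22, -0.13, 0.58], [0.004, 0.001, -0.003]]
[0.59979327 0.0862362  0.055     ]
```

>>> carry_out([
  [0,[0.2,0,0.3],[0.001,0,0]],
  [0,[0,0,0.2],[0,0,0]],
  [0,[0,0,0.1],[0,0,0]],
  [0,[0,0,0],[0,0,0]],
  [0,[0,0,0],[0,0,0]],
])

```text
clock: 12.88
tool_pos: [0.502, 0.0232, 0.0678]
orientation: [[0.034, 0.999, 0.005], [0.999, -0.034, -0.001], [-0.001, 0.005, -1.0]]
wrist_force: [-0.0, 0.6, -1.6]
finger_gap: 0.0088
```

```bash
python3 -c "
from h import *
plan([.566,.0217,.0677],-.03,5);print(robot.observe()['ft_torque'])"
```

```text
t 12.88 pos [0.502  0.0232 0.0678] yaw -0.0336 F [-0.   0.6 -1.6] gap 0.0088 | d [ 6.4  -0.15 -0.01] rv [ 0.005  0.001 -0.004] n_min 1.5617455572537193 0.041123090198204676
[[0.01, 1.28, 0.01], [0.001, 0.0, -0.001]]
[[0.01, 1.28, 0.01], [0.001, 0.0, -0.001]]
[[0.01, 1.28, 0.01], [0.001, 0.0, -0.001]]
[[0.01, 1.28, 0.0], [0.001, 0.0, -0.001]]
[[0.01, 1.28, 0.0], [0.001, 0.0, -0.001]]
[-0.04964523 -0.02943381 -0.01642507]
```

>>> carry_out([
  [0,[0,0,0.1],[0.004,0,0]],
  [0,[0,0,0.1],[0,0,0]],
  [0,[0,0,0],[0,0,0]],
  [0,[0,0,0],[0,0,0]],
  [0,[0,0,0],[0,0,0]],
])

```text
clock: 13.3
tool_pos: [0.5021, 0.0233, 0.066]
orientation: [[0.033, 0.999, 0.001], [0.999, -0.033, -0.001], [-0.001, 0.001, -1.0]]
wrist_force: [-0.5, 0.7, 0.1]
finger_gap: 0.0089
```

```bash
python3 -c "
from h import *
plan([.566,.0217,.0677],-.03,5);print(robot.observe()['ft_torque'])"
```

```text
t 13.3 pos [0.5021 0.0233 0.066 ] yaw -0.0332 F [-0.5  0.7  0.1] gap 0.0089 | d [ 6.39 -0.16  0.17] rv [ 0.001  0.001 -0.003] n_min 1.5592190861034991 0.02560085771590764
[[0.01, 1.28, -0.03], [0.0, 0.0, -0.001]]
[[0.01, 1.28, -0.03], [0.0, 0.0, -0.001]]
[[0.01, 1.28, -0.03], [0.0, 0.0, -0.001]]
[[0.01, 1.28, -0.03], [0.0, 0.0, -0.001]]
[[0.01, 1.28, -0.03], [0.0, 0.0, -0.001]]
[-0.01403985  0.10780896 -0.0295239 ]
```

Contact has just begun at z 0.066. I'll slide in gently.

>>> carry_out([
  [0,[0,0.6,0],[0,0,0]],
  [0,[0,0.8,0],[0,0,0]],
  [0,[0,0.8,0],[0,0,0]],
  [0,[0,0.6,0],[0,0,0]],
  [0,[0,0,0],[0,0,0]],
])

```text
clock: 13.72
tool_pos: [0.5335, 0.0222, 0.0663]
orientation: [[0.033, 0.999, 0.002], [0.999, -0.033, -0.001], [-0.001, 0.002, -1.0]]
wrist_force: [-0.4, 0.0, -1.7]
finger_gap: 0.0086
```

```bash
python3 -c "
from h import *
plan([.566,.0217,.066],-.03,5);print(robot.observe()['ft_torque'],robot.observe()['orientation'][2])
snap('wrist','w12')"
```

```text
t 13.72 pos [0.5335 0.0222 0.0663] yaw -0.0334 F [-0.4  0.  -1.7] gap 0.0086 | d [ 3.25 -0.05 -0.03] rv [ 0.002  0.001 -0.003] n_min 0.7924842452678155 0.026878153471455567
[[0.01, 0.65, 0.01], [0.0, 0.0, -0.001]]
[[0.01, 0.65, 0.01], [0.0, 0.0, -0.001]]
[[0.01, 0.65, 0.01], [0.0, 0.0, -0.001]]
[[0.01, 0.65, 0.01], [0.0, 0.0, -0.001]]
[[0.01, 0.65, 0.01], [0.0, 0.0, -0.001]]
[-0.04299283  0.08175158 -0.01861688] [-0.00102057  0.00230851 -0.99999681]
```

View pics/w12.png

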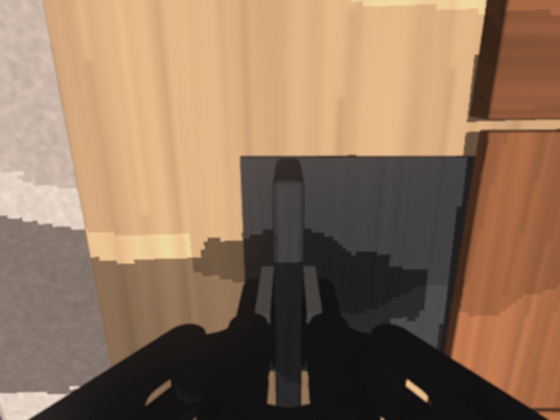

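The leaf's edge is entering under the shingle at columns 455–478, and the leaf's left edge (row 157) is inside the shingle's left edge (row 131). I'll continue.

>>> carry_out([
  [0,[0,0.6,0],[0,0,0]],
  [0,[0,0.8,0],[0,0,0]],
  [0,[0,0.8,0],[0,0,0]],
  [0,[0,0.5,0],[0,0,0]],
  [0,[0,0,0],[0,0,0]],
])

```text
clock: 14.18
tool_pos: [0.5624, 0.0213, 0.0659]
orientation: [[0.033, 0.999, 0.001], [0.999, -0.033, -0.001], [-0.001, 0.001, -1.0]]
wrist_force: [-0.1, -0.6, 0.4]
finger_gap: 0.0089
```

```bash
python3 -c "
from h import *
plan([.566,.0217,.066],-.03,1);print(robot.observe()['ft_torque'],robot.observe()['orientation'][2])
snap('wrist','w13');snap('side','s3')"
```

```text
t 14.18 pos [0.5624 0.0213 0.0659] yaw -0.0333 F [-0.1 -0.6  0.4] gap 0.0089 | d [0.36 0.04 0.01] rv [ 0.001  0.001 -0.003] n_min 0.08848134455645046 0.026342447972603215
[[0.05, 0.36, -0.01], [0.001, 0.001, -0.003]]
[-0.04462441  0.1212285  -0.02983226] [-9.60806541e-04  7.29890675e-04 -9.99999272e-01]
```

View pics/w13.png

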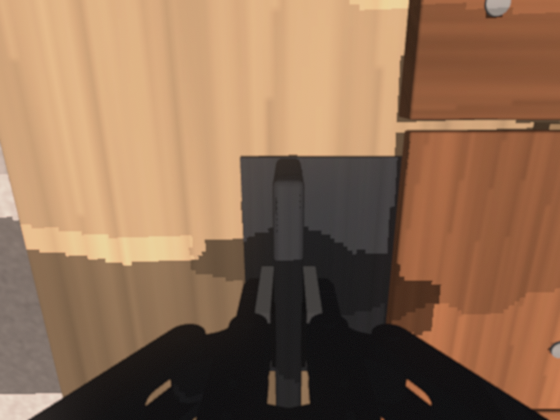

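View pics/s3.png

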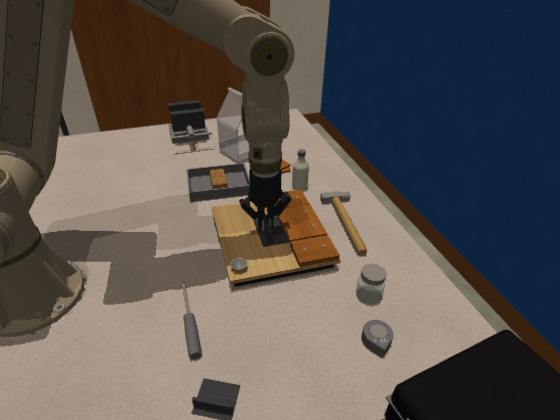

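```bash
python3 -c "
from h import *
c=ld('w13')
a=ray(c,405,131,.055);b=ray(c,241.5,157,.041);e=ray(c,399,157,.047);print(a,b,e)
f=np.array([np.cos(-.032),np.sin(-.032)]);print('inserted',.1-(a-b)[:2]@f,.1-(e-b)[:2]@f, 'left margin',(a-b)[:2]@np.array([-f[1],f[0]]))
"
```

```text
[0.60699638 0.0860912  0.055     ] [0.54537919 0.07624946 0.041     ] [0.60778037 0.07520677 0.047     ]
inserted 0.038729235064238844 0.03759740039752187 left margin 0.011808120588028166
```

About 38 mm is inserted and it is centred within 1 mm. I'll press down in small steps.

>>> carry_out([
  [0,[0,0,0.1],[0,0,0]],
  [0,[0,0,0.1],[0,0,0]],
  [0,[0,0,0.1],[0,0,0]],
  [0,[0,0,0.1],[0,0,0]],
  [0,[0,0,0],[0,0,0]],
], grip_force=90)

```text
clock: 14.7
tool_pos: [0.5616, 0.0214, 0.0632]
orientation: [[0.033, 0.999, 0.002], [0.999, -0.033, -0.001], [-0.001, 0.002, -1.0]]
wrist_force: [-1.1, 0.8, 4.5]
finger_gap: 0.0087
```

```bash
python3 -c "
from h import *
plan([.5624,.0213,.06],-.033,1);print(robot.observe()['ft_torque'],robot.observe()['orientation'][2])"
```

```text
t 14.7 pos [0.5616 0.0214 0.0632] yaw -0.0332 F [-1.1  0.8  4.5] gap 0.0087 | d [ 0.08 -0.01 -0.32] rv [ 0.002  0.001 -0.   ] n_min 0.07692337496651423 0.017539711920948848
[[-0.01, 0.08, 0.32], [0.002, 0.001, -0.0]]
[0.07808406 0.19661391 0.04493395] [-0.00111232  0.00219256 -0.99999698]
```

>>> carry_out([
  [0,[0,0,0.15],[0,0,0]],
  [0,[0,0,0.15],[0,0,0]],
  [0,[0,0,0.1],[0,0,0]],
  [0,[0,0,0],[0,0,0]],
  [0,[0,0,0],[0,0,0]],
])

```text
clock: 15.12
tool_pos: [0.5616, 0.0214, 0.0616]
orientation: [[0.033, 0.999, 0.004], [0.999, -0.033, -0.002], [-0.001, 0.004, -1.0]]
wrist_force: [-1.7, 0.0, 5.7]
finger_gap: 0.0092
```

>>> carry_out([
  [0,[0,0,0],[0,0,0]],
  [0,[0,0,0],[0,0,0]],
  [0,[0,0,0],[0,0,0]],
  [0,[0,0,0],[0,0,0]],
  [0,[0,0,0],[0,0,0]],
])

```text
clock: 15.53
tool_pos: [0.5615, 0.0214, 0.0631]
orientation: [[0.033, 0.999, 0.006], [0.999, -0.033, -0.002], [-0.001, 0.006, -1.0]]
wrist_force: [-0.1, 0.1, 4.1]
finger_gap: 0.0087
```

```bash
python3 -c "
from h import *
plan([.5624,.0213,.06],-.033,1);print(robot.observe()['ft_torque'],robot.observe()['orientation'][2])
snap('wrist','w14');snap('side','s4');plan([.5624,.0213,.06],-.033,1)
c=ld('s4')['color'][:,:,::-1];cv2.imwrite('pics/s4z.png',cv2.resize(c[180:290,200:350],None,fx=5,fy=5,interpolation=cv2.INTER_CUBIC))"
```

```text
t 15.53 pos [0.5615 0.0214 0.0631] yaw -0.0331 F [-0.1  0.1  4.1] gap 0.0087 | d [ 0.09 -0.01 -0.31] rv [ 0.006  0.002 -0.   ] n_min 0.07658179845740998 0.04654491469258105
[[-0.01, 0.08, 0.31], [0.006, 0.002, -0.0]]
[-0.02952542  0.27960335 -0.04951253] [-0.00149971  0.00581819 -0.99998195]
t 15.63 pos [0.5615 0.0214 0.063 ] yaw -0.0332 F [-0.1  0.   4.4] gap 0.0085 | d [ 0.09 -0.01 -0.3 ] rv [ 0.006  0.002 -0.   ] n_min 0.07423537091851075 0.045614687149120745
[[-0.01, 0.08, 0.3], [0.006, 0.002, -0.0]]
```

View pics/w14.png

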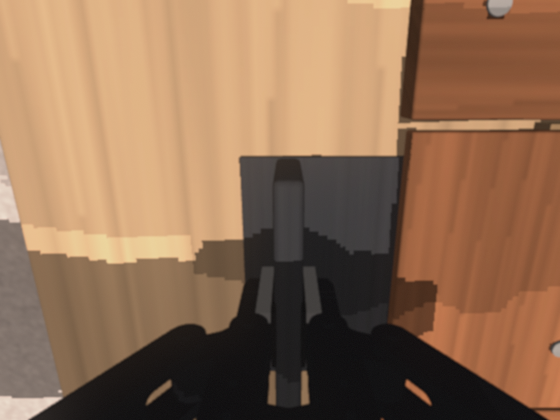

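View pics/s4z.png

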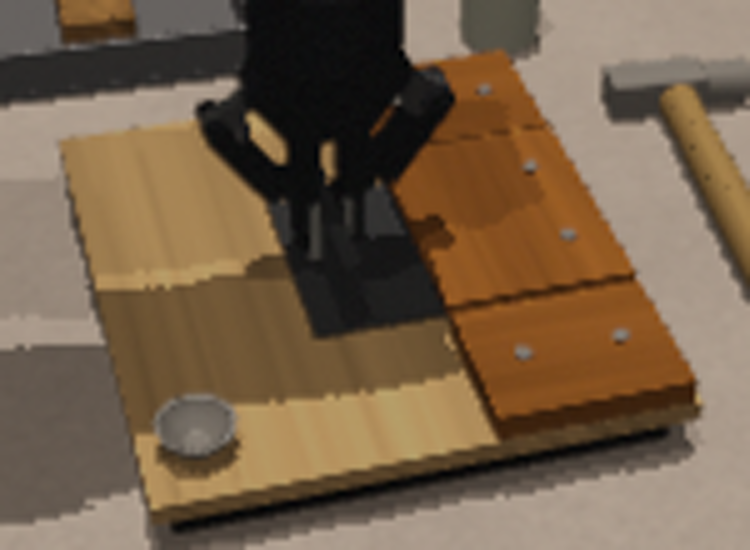

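The flashing is flat under the shingle. Zero rows let the push relax, so I need to keep a downward offset in every row.

>>> carry_out([
  [0,[0,0,0.2],[0.003,0.001,0]],
  [0,[0,0,0.2],[0.002,0,0]],
  [0,[0,0,0.2],[0.001,0,0]],
  [0,[0,0,0.2],[0.001,0,0]],
  [0,[0,0,0.2],[0.001,0,0]],
])

```text
clock: 16.05
tool_pos: [0.5616, 0.0214, 0.0559]
orientation: [[0.033, 0.999, -0.001], [0.999, -0.033, -0.001], [-0.001, -0.001, -1.0]]
wrist_force: [-5.1, 0.3, 15.4]
finger_gap: 0.0089
```

```bash
python3 -c "
from h import *
for i in range(5):
  s=robot.observe();print(s['tool_pos'].round(4),s['orientation'][2].round(4),s['wrist_force'].round(2),s['ft_torque'].round(2))
  if i<4: robot.camera('wrist')
"
```

```text
[0.5616 0.0214 0.0559] [-9.0e-04 -1.1e-03 -1.0e+00] [-5.14  0.25 15.4 ] [ 0.03  0.81 -0.01]
[0.5616 0.0214 0.0559] [-9.0e-04 -1.1e-03 -1.0e+00] [-5.52  0.44 14.49] [ 0.01  0.8  -0.09]
[0.5616 0.0214 0.0561] [-0.001 -0.001 -1.   ] [-5.74 -0.23 15.53] [-0.01  0.82 -0.03]
[0.5616 0.0214 0.0562] [-0.001 -0.001 -1.   ] [-6.28  0.38 14.29] [-0.02  0.93 -0.01]
[0.5616 0.0214 0.0562] [-1.e-03 -9.e-04 -1.e+00] [-4.010e+00 -1.000e-02  1.396e+01] [-0.01  0.81 -0.08]
```

>>> carry_out([
  [0,[0,0,-0.15],[-0.001,0,0]],
  [0,[0,0,0],[0,0,0]],
  [0,[0,0,0.05],[0,0,0]],
  [0,[0,0,0.1],[0,0,0]],
  [0,[0,0,0.1],[0,0,0]],
])

```text
clock: 16.67
tool_pos: [0.5616, 0.0214, 0.0593]
orientation: [[0.033, 0.999, 0.002], [0.999, -0.033, -0.002], [-0.002, 0.002, -1.0]]
wrist_force: [-2.8, 1.1, 8.5]
finger_gap: 0.0086
```

```bash
python3 -c "
from h import *
for i in range(5):
  s=robot.observe();print(s['tool_pos'].round(4),s['orientation'][2].round(4),s['wrist_force'].round(2),s['ft_torque'].round(2))
  if i<4: robot.camera('wrist')
"
```

```text
[0.5616 0.0214 0.0593] [-0.0015  0.0022 -1.    ] [-2.8   1.06  8.53] [ 0.08  0.63 -0.06]
[0.5616 0.0214 0.0593] [-0.0015  0.0022 -1.    ] [-3.35 -0.73 10.08] [0.06 0.71 0.01]
[0.5616 0.0214 0.0593] [-0.0015  0.0021 -1.    ] [-2.95  0.67  9.54] [ 0.03  0.7  -0.03]
[0.5616 0.0214 0.0593] [-0.0015  0.0022 -1.    ] [-3.41 -0.19  9.54] [0.04 0.65 0.  ]
[0.5616 0.0214 0.0593] [-0.0015  0.0021 -1.    ] [-3.58 -0.61  9.73] [ 0.04  0.67 -0.01]
```

```bash
python3 -c "
from h import *
snap('wrist','w15');snap('top','t2');s=robot.observe();print(s['tool_pos'],s['wrist_force'],s['clock'])"
```

```text
[0.56160695 0.02142624 0.05930916] [-2.2494099  -0.54873782  9.84741589] 16.9667
```

View pics/w15.png

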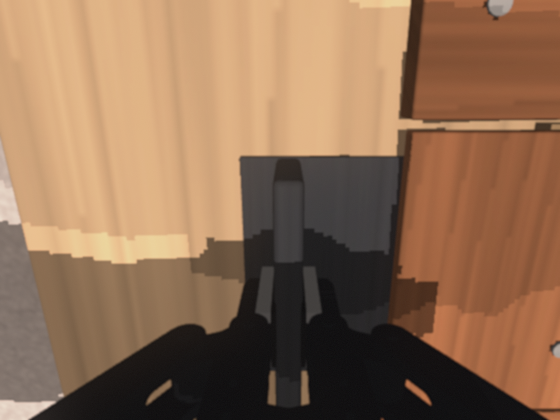

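View pics/t2.png

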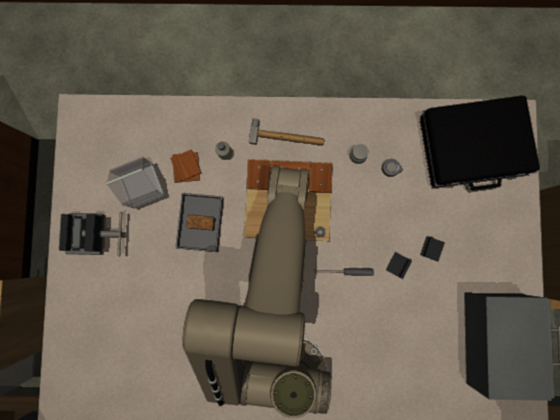

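The visible leaf still spans columns 241–402, so it is still tucked about 37 mm. The block is in the tray at (200,222), the bystanders haven't moved, and the force is steady, so I'll hand in.

```bash
python3 -c "
from bench import robot
print(robot.finish_job())
s=robot.observe();print(s['clock'],s['wrist_force'],s['tool_pos'])"
```

```text
the job is handed in; nothing more can be done
None
the job is handed in; nothing more can be done
```

I put the sanding block in the grey tray and let it go. I then slid the flashing, held by its rib, under the middle shingle and handed the job in at about 17 s, still pressing it down. The hand-in gives no verdict, so these are my own last checks:

- **Tuck:** the wrist view taken before pressing gave about 38 mm under the shingle, centred within about 1 mm. The pressed view looked unchanged.
- **Press:** the wrist force held at 9.5–10 N upward for 0.25 s. With the flashing's weight that is about 11 N on the panel. The tool stood about 7 mm below first contact, which fits the mat's stiffness.
- **Flatness and grip:** the tool's tilt was within 0.002 rad of its tilt at the grasp. The fingers held the rib at a gap of about 9 mm with 90 N set.
- **Shingle and bystanders:** no lift of the shingle showed in the pictures, though I could not read its joint directly. In the top view the bystanders had not moved.

One thing needed mending: rows with no movement let the push fade to about 6 N, and the correction overshot to about 16 N. I backed it off before handing in. A sideways force of about 2–3 N, which I took to be friction, remained at the end.

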